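# Load the cup steriliser, slide its guard shut until the latch clicks, start it

## Task

Stand the steel tumbler upright in the round seat of the UV steriliser and let go of it, then push the sliding amber guard shut over it until the latch catches with a click and holds the guard by itself, and last press the green start button. Push the guard by its black grip with closed fingers, gently (about 10 N is enough, never as much as 16), feeling for the click and stopping there; set the tumbler down rather than drop it, do not bump it with the guard, and leave the mug and the bottles as they stand.

Things in the scene. Friction and masses are not known exactly. Their poses are not given: they have to be found in the camera images.
- tumbler_mid (a point): Centre, half-way up (42.5 mm above its foot), of the loose steel tumbler with a blue sleeve, no handle: open cup 85 mm tall, 47 mm across at the foot, 53 mm half-way up, 58 mm across at the rim, wall 3 mm, 130 g. Its z axis points up out of the mouth.
- seat (a point): Centre of the round steel seat on which the tumbler's foot stands, 26 mm above the counter. A raised ring, 57 mm inside, 74 outside, 3.5 mm higher than the seat, locates the foot. Axes as steriliser.
- steriliser: White base of the machine, fixed to the counter. Origin on the counter, x along the rails the way the guard closes, y level towards the control pod, z up. Plate x -180 to 145 mm, y -65 to 65, 24 mm high; rails at y = -56 and 56, 31 mm high. Seat at x 32, y 0. Control pod with the start button: x 56 to 100, y 63 to 111, 85 mm high.
- latch_tower: Fixed white lamp tower; same origin and axes as steriliser. It stands at x 78 to 145 mm, y -48 to 48, 117 mm high; lamp tubes on its front reach to x 69. On it the dark latch head rises to 156 mm and the red-topped bolt to 167; two sprung buffer rods at y = -34 and 34, height 130, stick out to x 77 (12 mm more or less).
- guard: Sliding amber see-through hood, 119 mm long, 112 wide, open below and at its front, roof 125 mm above the counter. Slides along steriliser's x with under 1 N of friction; starts 140 to 155 mm open. Origin meets steriliser's when it stands at the middle catch place. Let go near the catch but not caught, it springs back over 15 mm. Its front goes over the tower.
- guard_grip (a point): Centre of the black grip fin on the guard's roof near its rear: 12 mm thick along the rails, 72 mm across, 125 to 153 mm above the counter, this point at 139. Push on its flat rear face. Its x in steriliser: -140 to -155 mm at the start, 0 at the middle catch place, -13 to 13 when caught.
- guard_front (a point): Middle of the black lip on the guard's front roof edge, which meets the buffers. Push needed: 1 N; buffers (330 N/m in all, last 20 mm) and wedge (last 22 mm) raise it to 9 to 12 N; on the wedge's flat top it eases to 6 or 7; 1 to 2 mm before the catch the bolt snaps down and the push falls under 3 N for about 1 mm (the click). From 1 mm past the catch: rubber stop, 12 N/mm.
- tongue_tip (a point): Front tip of the steel tongue on the guard's roof, whose wedge lifts the sprung latch bolt. The latch head is clamped in slots, so the catch lies up to 12 mm either side of the middle place, differently each time: feel for it. With the guard at the middle place this tip is at x = 131 mm of steriliser.
- start_button_top (a point): Middle of the top face of the green start button on the control pod, 22 mm across, in a black collar 38 mm across and 6 mm lower; top 103 mm above the counter; pressed straight down.
- start_button (a joint): Travel of the start button in m: 0 up, 0.006 fully down; spring, about 1.5 N to begin and 5 N fully down; springs back.
- mug: White mug with handle (78 x 112 mm, 102 mm high) on the counter in front of the machine or beside its open end; origin at the middle of its underside. The mug and the tumbler may have swapped places. Leave it.
- washing_up: Washing-up liquid bottle, 246 mm tall, standing on the counter beyond the tower; origin at the middle of its underside. Leave it.
- soap: Hand soap pump bottle, 184 mm tall, beside the washing-up bottle; origin at the middle of its underside. Leave it.

How it is judged:
On the way, in this order (a step that is already met when the one before it is completed fails the run):
1. the tumbler stands upright in the seat, let go (horizontal distance between tumbler_mid and seat below 0.008 m and z of tumbler_mid in the frame of seat between 0.04 and 0.0445 m and angle between tumbler_mid's own z axis and vertical below 0.1 rad and contact force between tumbler and the fingers below 0.1 N), for 0.2 s.
2. the guard is shut and held by its latch, with the robot no longer touching it (x of guard_grip in the frame of latch_tower above -0.02 m and contact force between guard and latch_tower above 9 N and linear speed of guard below 0.005 m/s and contact force between guard and the arm below 0.1 N and contact force between guard and the fingers below 0.1 N), for 0.3 s.
3. the start button is pressed with the guard latched (x of guard_grip in the frame of latch_tower above -0.02 m and contact force between guard and latch_tower above 9 N and value of joint start_button above 0.003 m), for 0.05 s.
At the end, for the whole second after the job is handed in: The tumbler stands upright on the seat (within 8 mm of its centre and 6 degrees of upright); the guard is shut (grip at most 20 mm behind the machine's origin), still, and held by the caught latch against its buffers (over 9 N between guard and tower); the start button is up (horizontal distance between tumbler_mid and seat below 0.008 m and z of tumbler_mid in the frame of seat between 0.04 and 0.0445 m and angle between tumbler_mid's own z axis and vertical below 0.1 rad and x of guard_grip in the frame of latch_tower above -0.02 m and contact force between guard and latch_tower above 9 N and linear speed of guard below 0.005 m/s and value of joint start_button below 0.002 m); the robot touches nothing.
It fails at once if the guard is pushed with 16 N or more (contact force between guard and the fingers above 16 N or contact force between guard and the arm above 16 N).
It fails at once if the guard bumps the tumbler (over 4 N) (contact force between guard and tumbler above 4 N).
It fails at once if the tumbler is dropped (let go more than 20 mm above the seat) or tipped by more than 35 degrees ((horizontal distance between tumbler_mid and seat below 0.05 m and z of tumbler_mid in the frame of seat above 0.0625 m and contact force between tumbler and the fingers below 0.05 N) or angle between tumbler_mid's own z axis and vertical above 0.61 rad).
It fails at once if the start button is pressed before the guard is shut (not (x of guard_grip in the frame of latch_tower above -0.02 m) and value of joint start_button above 0.003 m).
It fails at once if the mug, the washing-up bottle or the soap bottle is moved over 30 mm or tipped ((distance of mug from where it was at the start of the episode above 0.03 m or angle between mug's own z axis and vertical above 0.3 rad) or (distance of washing_up from where it was at the start of the episode above 0.03 m or angle between washing_up's own z axis and vertical above 0.3 rad) or (distance of soap from where it was at the start of the episode above 0.03 m or angle between soap's own z axis and vertical above 0.3 rad)).
It also fails if it takes over 72 s, if anything falls off the work surface, if the arm or the gripper's body presses on something with over 40 N, if the wrist force passes 120 N, or if a joint passes its speed limit or range.

## Robot

A 6-joint arm with a two-finger parallel gripper is mounted at the origin on a cart in front of the work surface, level with it; the furniture and walls round the work are solid. World frame = base frame: x ahead of the robot, y to its left, z up, the work surface at z = 0. Lengths are in m, angles in rad, forces in N, time in s.
With the tool pointing down it reaches from about 0.325 to 0.925 m from the base axis. Payload 3.1 kg.
Tool frame: the origin (TCP) lies midway between the tips of the shut fingers; the grasp point (between the pads) lies 19 mm behind it; z points along the fingers, y is the line along which they close (so a half turn about z gives the same grasp; the last joint's range is limited). The gripper opens to 85 mm and grips with 20 to 120 N. Pads are 22 mm wide; open, the fingers measure 114 mm over their backs; the gripper's body (76 mm by 85 mm) begins 54 mm behind the grasp point. The pads swing forward as they close: fully open they stand 13 mm farther back than shut.
Start: joints at [-1.229, 0.217, 1.613, -0, 1.311, -0.112], TCP at [0.274, -0.562, 0.231] pointing down, gripper open.
Joint ranges: [-2.75, 2.75], [-0.78, 2.1], [0.31, 2.55], [-1.13, 4.27], [0.13, 2.63], [-2.58, 2.58]. Speed limits (rad/s): [2.79, 2.79, 3.14, 3.14, 3.14, 3.14].

## Interface

Orientations are given as a 3x3 rotation matrix whose columns are the frame's x, y, z axes.
In Python, from rig import * gives the robot as it stands.
- The arm moves only by the tool play_rows, never from a script. Its argument "targets" is a list of rows, each an object of numbers: "x", "y", "z": the shift along the tool's x, y, z in m; "rx", "ry", "rz": the turn, a rotation vector about the tool's x, y, z in degrees; "gripper": the opening, from 0 (shut) to 1 (fully open). A call has exactly 8 rows; each row shifts and turns the commanded pose from where the row before left it, along the tool's axes as they then stand; what a row does not reach is not made up. A row lasts 1/8 s, in which the tool goes at most 62.5 mm and 10.7 degrees, less where a joint would pass 70% of its speed; a pose out of reach is approached as far as the arm can. A call with a gripper value outside its range is refused whole. The fingers move at their own pace and stop on an object; "squeeze" is the grip in N (left out, the last holds). Time passes only in rows, so rows that do not move let the fingers close, or fill a call up. It gives the time, the measured TCP pose, the force, the opening and the grip force at its end, in the units of the state.
- read_state(): the state, without advancing time (a new reading comes with each control period).
- camera(name): name is "side" or "top"; returns (picture, depth): 420x560x3 uint8, blue, green, red; 420x560 float32, m along the optical axis (not along the pixel's ray), 0 where there is no reading.
- camera_model(name): a dict with "fx", "fy", "cx", "cy" (pixels), "D" ([k1, k2, p1, p2, k3] as OpenCV has them; the pictures are not rectified), "camera_from_world" (4x4, takes a point from world to camera coordinates). Camera axes: x right, y up, looking along -z (the intrinsics and any distortion apply to the point x, -y, -z); pixel columns grow to the right and rows downward; lengths in m; the calibration is good to about 2 mm. A picture is of the moment at which its call begins. camera_model takes no time and is no camera call.
- hand_in(): hands the job in; it is judged then, once.
The state is a dict: "t": time; "joint_pos": joint angles; "qvel": joint speeds; "joint_torque": joint torques, N m; "tcp_pos": TCP position; "tcp_rot": TCP orientation; "wrist_force": force on the tool from outside, world axes, zero at the start; "wrist_torque": the same for the moment, N m; "grip_width": opening from 0.0 (shut) to 1.0 (fully open); "grasp_force": force on a finger pad.
Only numpy, scipy, OpenCV 4.12 (cv2) and the standard library are available. Lean on these libraries where they do the work, as an engineer would, in place of code of your own. Each camera call takes 0.05 s, during which the arm holds its last target. There are 200 camera calls.

## Working session

There is one attempt and no reset: what is moved stays moved. The work goes in short steps, Python scripts to look and compute and a tool call to move; the robot and the scene stay as the last step left them, time stands still between calls to the robot, and variables do not carry over. Pictures are saved under pics/ and viewed, at most 10 in all, crops included, and the job is handed in when it is done.

Besides the shell and the picture viewer there is one more tool, called after "Call:" as name(argument=value, ...) on one line, values as JSON. play_rows: Moves the arm, as the interface text tells. Its arguments: {"type":"object","properties":{"targets":{"type":"array","items":{"type":"object","properties":{"x":{"type":"number"},"y":{"type":"number"},"z":{"type":"number"},"rx":{"type":"number"},"ry":{"type":"number"},"rz":{"type":"number"},"gripper":{"type":"number"}}}},"squeeze":{"type":"number"}},"required":["targets"]}

```bash
mkdir -p pics
python3 - <<'E'
from rig import *
import cv2,numpy as np
for n in("side","top"):
    p,d=camera(n);cv2.imwrite(f"pics/{n}0.png",p);np.save(f"pics/{n}0.npy",d)
    m=camera_model(n);print(n,m)
s=read_state();print(s)
E
```

```text
side {'fx': 401.9840270173486, 'fy': 401.9840270173486, 'cx': 273.0808572807009, 'cy': 207.0695320672198, 'D': array([0.02151043, 0.        , 0.        , 0.        , 0.        ]), 'camera_from_world': array([[ 0.98879957,  0.14907113, -0.00729499, -0.53628371],
       [-0.13001851,  0.88436176,  0.44832963, -0.08465174],
       [ 0.07328442, -0.44235966,  0.89383853, -1.02832476],
       [ 0.        ,  0.        ,  0.        ,  1.        ]])}
top {'fx': 433.52715654463975, 'fy': 433.52715654463975, 'cx': 278.7920378684042, 'cy': 208.7925326981533, 'D': array([-0.09298643,  0.        ,  0.        ,  0.        ,  0.        ]), 'camera_from_world': array([[ 0.00795088, -0.99995463, -0.00524593,  0.11906399],
       [ 0.9929194 ,  0.00727292,  0.11856715, -0.53021402],
       [-0.11852362, -0.0061515 ,  0.99293218, -1.20671268],
       [ 0.        ,  0.        ,  0.        ,  1.        ]])}
{'t': 0.1, 'joint_pos': array([-1.22923951e+00,  2.17679270e-01,  1.61480260e+00, -1.51052695e-06,
        1.31126237e+00, -1.12197801e-01]), 'qvel': array([-1.73192753e-03, -7.83739842e-04, -2.27723655e-03, -2.80460280e-03,
       -6.90909324e-04, -9.63107898e-06]), 'joint_torque': array([-6.71954367e-04, -3.98076653e+01, -3.04971027e+01, -2.03423524e-04,
        4.23276593e-03, -1.01002632e-05]), 'tcp_pos': array([ 0.27373794, -0.56104874,  0.23008338]), 'tcp_rot': array([[ 8.98807547e-01,  4.38342870e-01, -7.22057735e-04],
       [ 4.38343400e-01, -8.98805294e-01,  2.02680633e-03],
       [ 2.39446787e-04, -2.13821806e-03, -9.99997685e-01]]), 'wrist_force': array([-0.89241146, -0.22634555,  0.33610803]), 'wrist_torque': array([-0.05609676,  0.0297257 ,  0.01490723]), 'grasp_force': 0.0, 'grip_width': 1.0008238190812155}
```

View pics/side0.png

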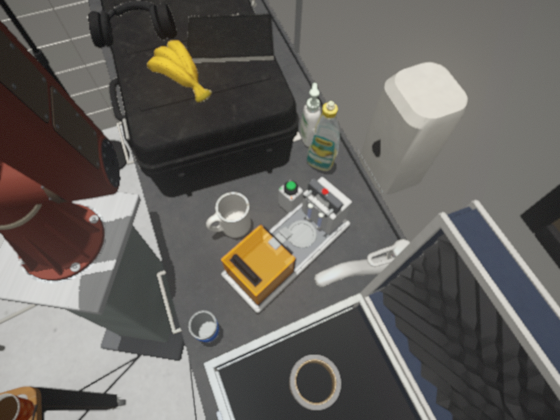

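View pics/top0.png

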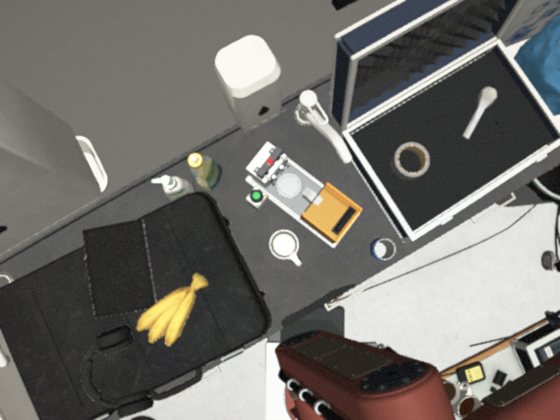

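The top view shows the tumbler at about (383,248), the mug at (285,245), the seat at (289,185), the guard at (332,213), and the button at (257,196). In the side view the tumbler is at (206,328) and the button at (291,187). I'll enlarge both views.

Run:
```python
import cv2
p=cv2.imread("pics/top0.png");cv2.imwrite("pics/topc.png",cv2.resize(p[130:270,230:410],None,fx=4.4,fy=4.2857,interpolation=cv2.INTER_CUBIC))
p=cv2.imread("pics/side0.png");cv2.imwrite("pics/sidec.png",cv2.resize(p[170:350,180:360],None,fx=3.3333,fy=3.3333,interpolation=cv2.INTER_CUBIC))
```

```text
(no output)
```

View pics/topc.png

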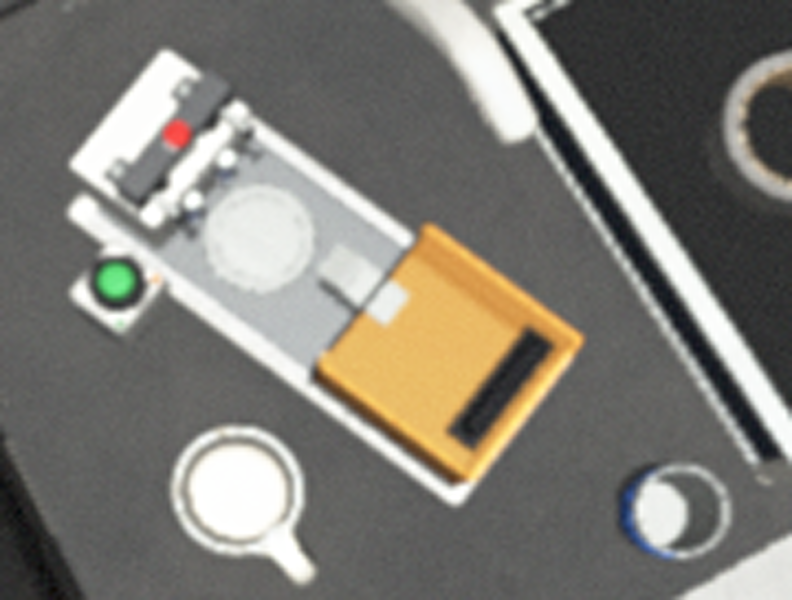

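View pics/sidec.png

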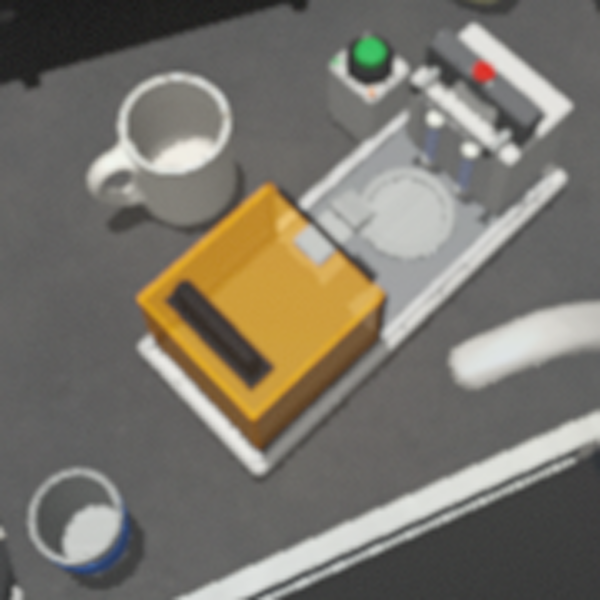

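The top crop shows the seat at (259,239), button (116,281), bolt (177,134), fin (502,385), and tumbler rim (680,511). The side crop shows the seat at (407,213), button (370,52), bolt (484,71), fin (222,328), and tumbler rim (78,519).

```bash
cat > h.py <<'E'
from rig import *
import cv2,numpy as np
def ray(n,u,v):
    m=camera_model(n);K=np.array([[m['fx'],0,m['cx']],[0,m['fy'],m['cy']],[0,0,1]])
    a=cv2.undistortPoints(np.array([[[u,v]]],float),K,m['D'])[0,0]
    T=np.array(m['camera_from_world']);R=T[:3,:3]
    return -R.T@T[:3,3], R.T@np.array([a[0],-a[1],-1])
def atz(n,u,v,z):
    o,d=ray(n,u,v);return (o+d*(z-o[2])/d[2])[:2]
E
python3 - <<'E'
from h import *
P=dict(seat=((259,239),(407,213),.0285),button=((116,281),(370,52),.103),bolt=((177,134),(484,71),.167),fin=((502,385),(222,328),.153),rim=((680,511),(78,519),.085))
W={}
for k,(t,s,z) in P.items():
    a=atz("top",230+t[0]/4.4-.4,130+t[1]/4.2857-.4,z);b=atz("side",180+s[0]/3.3333-.35,170+s[1]/3.3333-.35,z)
    W[k]=(a+b)/2;print(k,a.round(4),b.round(4))
d=W['seat']-W['fin'];ln=np.hypot(*d);x=d/ln;y=np.array([-x[1],x[0]])
print("ang",np.degrees(np.arctan2(x[1],x[0])),ln)
o=W['seat']-.032*x
for k in W: print(k,((W[k]-o)@x).round(4),((W[k]-o)@y).round(4))
# refine angle using depth of roof/plate? side plate corners
for nm,u,v,z in [("rear",462,500,.024)]:
    print(atz("top",230+u/4.4,130+v/4.2857,z))
E
```

```text
seat [0.5979 0.0958] [0.6004 0.095 ]
button [0.5574 0.1847] [0.5583 0.1856]
bolt [0.6375 0.1464] [0.6384 0.1456]
fin [ 0.4885 -0.0447] [ 0.4951 -0.0518]
rim [ 0.4155 -0.1644] [ 0.4192 -0.1671]
ang 53.22414653435555 0.17933021347220754
seat 0.032 0.0
button 0.0792 0.0868
bolt 0.0957 -0.0008
fin -0.1473 0.0
rim -0.286 -0.0107
[ 0.42269309 -0.03789774]
```

```bash
cat >> h.py <<'E'
import json
from scipy.spatial.transform import Rotation as Ro
def rows(pos,yang,n,g=None):
    """tool down, tool-y at world angle yang deg; rows from the measured pose"""
    s=read_state();p=s['tcp_pos'];R=s['tcp_rot']
    a=np.radians(yang);y=np.array([np.cos(a),np.sin(a),0]);z=np.array([0,0,-1.]);Rt=np.c_[np.cross(y,z),y,z]
    rv=Ro.from_matrix(R.T@Rt).as_rotvec()
    st=(np.array(pos)-p)/n
    for i in range(n):
        Ri=R@Ro.from_rotvec(rv*i/n).as_matrix()
        print("mm",(Ri.T@st*1000).round(1),"deg",np.degrees(rv/n).round(2))
E
python3 - <<'E'
from h import *
d=np.load("pics/top0.npy");T=np.linalg.inv(np.array(camera_model("top")['camera_from_world']))
for u,v in [(383,248),(398,238),(404,236),(408,242),(412,236),(400,228),(396,262),(366,238)]:
    o,r=ray("top",u,v);print(u,v,(o+r*d[v,u]).round(3))
rows((.417,-.166,.20),30,10)
E
```

```text
383 248 [ 0.42  -0.181  0.001]
398 238 [ 0.449 -0.225  0.003]
404 236 [ 0.453 -0.232  0.042]
408 242 [ 0.438 -0.256 -0.001]
412 236 [ 0.45  -0.24   0.092]
400 228 [ 0.475 -0.219  0.05 ]
396 262 [ 0.38  -0.219  0.   ]
366 238 [ 0.449 -0.133 -0.005]
mm [ 30.2 -29.2   3.1] deg [-0.01 -0.01 -9.4 ]
mm [ 34.6 -23.9   3.1] deg [-0.01 -0.01 -9.4 ]
mm [ 38.  -17.9   3.1] deg [-0.01 -0.01 -9.4 ]
mm [ 40.4 -11.5   3. ] deg [-0.01 -0.01 -9.4 ]
mm [41.8 -4.7  3. ] deg [-0.01 -0.01 -9.4 ]
mm [42.   2.2  3. ] deg [-0.01 -0.01 -9.4 ]
mm [41.1  9.   3. ] deg [-0.01 -0.01 -9.4 ]
mm [39.  15.6  3. ] deg [-0.01 -0.01 -9.4 ]
mm [36.  21.7  3. ] deg [-0.01 -0.01 -9.4 ]
mm [31.9 27.3  3. ] deg [-0.01 -0.01 -9.4 ]
```

Call:
play_rows(targets=[{"x": 0.03,"y": -0.029,"z": 0.003,"rz": -9.4,"gripper": 1},{"x": 0.0345,"y": -0.024,"z": 0.003,"rz": -9.4},{"x": 0.038,"y": -0.018,"z": 0.003,"rz": -9.4},{"x": 0.0405,"y": -0.0115,"z": 0.003,"rz": -9.4},{"x": 0.042,"y": -0.0045,"z": 0.003,"rz": -9.4},{"x": 0.042,"y": 0.002,"z": 0.003,"rz": -9.4},{"x": 0.041,"y": 0.009,"z": 0.003,"rz": -9.4},{"x": 0.039,"y": 0.0155,"z": 0.003,"rz": -9.4}])

```text
validation failed for argument at $.ta...
```

Run:
```python
from h import *
print(read_state()['tcp_pos'])
rows((.417,-.166,.15),30,4)
```

```text
[ 0.27373794 -0.56104874  0.23008338]
mm [ 75.5 -73.   20.2] deg [-2.00e-02 -3.00e-02 -2.35e+01]
mm [ 98.3 -36.9  20.1] deg [-2.00e-02 -3.00e-02 -2.35e+01]
mm [104.9   5.4  20.1] deg [-2.00e-02 -3.00e-02 -2.35e+01]
mm [94.1 46.8 20. ] deg [-2.00e-02 -3.00e-02 -2.35e+01]
```

Call:
play_rows(targets=[{"x": 0.03,"y": -0.029,"z": 0.003,"rx": 0,"ry": 0,"rz": -9.4,"gripper": 1},{"x": 0.0345,"y": -0.024,"z": 0.003,"rx": 0,"ry": 0,"rz": -9.4,"gripper": 1},{"x": 0.038,"y": -0.018,"z": 0.003,"rx": 0,"ry": 0,"rz": -9.4,"gripper": 1},{"x": 0.0405,"y": -0.0115,"z": 0.003,"rx": 0,"ry": 0,"rz": -9.4,"gripper": 1},{"x": 0.042,"y": -0.0045,"z": 0.003,"rx": 0,"ry": 0,"rz": -9.4,"gripper": 1},{"x": 0.042,"y": 0.002,"z": 0.003,"rx": 0,"ry": 0,"rz": -9.4,"gripper": 1},{"x": 0.041,"y": 0.009,"z": 0.003,"rx": 0,"ry": 0,"rz": -9.4,"gripper": 1},{"x": 0.039,"y": 0.0155,"z": 0.003,"rx": 0,"ry": 0,"rz": -9.4,"gripper": 1}])

```text
t: 1.1
tcp_pos: [0.3885, -0.2442, 0.2068]
tcp_rot: [[-0.199, 0.98, -0.0], [0.98, 0.199, 0.001], [0.001, -0.0, -1.0]]
wrist_force: [0.8, -0.0, -0.0]
grip_width: 1.001
grasp_force: 0.0
```

Run:
```python
from h import *
print(read_state()['tcp_pos'])
rows((.417,-.166,.15),30,4)
```

```text
[ 0.38853765 -0.24417562  0.20676159]
mm [17.7 10.9 14.2] deg [-0.   -0.01 -4.63]
mm [16.8 12.3 14.2] deg [-0.   -0.01 -4.63]
mm [15.8 13.6 14.2] deg [-0.   -0.01 -4.63]
mm [14.6 14.8 14.2] deg [-0.   -0.01 -4.63]
```

Call:
play_rows(targets=[{"x": 0.018,"y": 0.011,"z": 0.014,"rx": 0,"ry": 0,"rz": -4.6,"gripper": 1},{"x": 0.017,"y": 0.012,"z": 0.014,"rx": 0,"ry": 0,"rz": -4.6,"gripper": 1},{"x": 0.016,"y": 0.0135,"z": 0.014,"rx": 0,"ry": 0,"rz": -4.6,"gripper": 1},{"x": 0.0145,"y": 0.015,"z": 0.014,"rx": 0,"ry": 0,"rz": -4.6,"gripper": 1},{"x": 0,"y": 0,"z": 0.01,"rx": 0,"ry": 0,"rz": 0,"gripper": 1},{"x": 0,"y": 0,"z": 0.01,"rx": 0,"ry": 0,"rz": 0,"gripper": 1},{"x": 0,"y": 0,"z": 0,"rx": 0,"ry": 0,"rz": 0,"gripper": 1},{"x": 0,"y": 0,"z": 0,"rx": 0,"ry": 0,"rz": 0,"gripper": 1}])

```text
t: 2.1
tcp_pos: [0.4175, -0.1679, 0.1317]
tcp_rot: [[-0.493, 0.87, 0.001], [0.87, 0.493, -0.0], [-0.001, 0.0, -1.0]]
wrist_force: [0.6, 0.0, 0.5]
grip_width: 1.002
grasp_force: 0.0
```

Run:
```python
from h import *
print(read_state()['tcp_pos'])
rows((.417,-.166,.042),30,5)
for n in("side","top"):
    p,d=camera(n);cv2.imwrite(f"pics/{n}1.png",p)
a=cv2.resize(cv2.imread("pics/side1.png")[270:370,150:250],None,fx=4,fy=4,interpolation=2)
b=cv2.resize(cv2.imread("pics/top1.png")[200:300,330:430],None,fx=4,fy=4,interpolation=2)
cv2.imwrite("pics/c1.png",np.hstack([a,b]))
```

```text
[ 0.41748242 -0.16786268  0.13165305]
mm [ 0.4  0.1 17.9] deg [ 0.    0.01 -0.09]
mm [ 0.4  0.1 17.9] deg [ 0.    0.01 -0.09]
mm [ 0.4  0.1 17.9] deg [ 0.    0.01 -0.09]
mm [ 0.4  0.1 17.9] deg [ 0.    0.01 -0.09]
mm [ 0.4  0.1 17.9] deg [ 0.    0.01 -0.09]
```

View pics/c1.png

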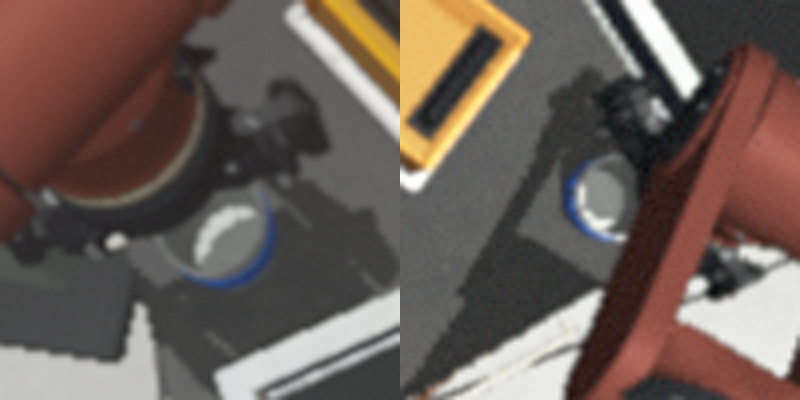

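The picture shows the fingers straddling the tumbler, which sits at about (225,240) in the left panel and (605,200) in the right panel. I'll descend.

Call:
play_rows(targets=[{"x": 0.002,"y": 0,"z": 0.012,"rx": 0,"ry": 0,"rz": 0,"gripper": 1},{"x": 0,"y": 0,"z": 0.015,"rx": 0,"ry": 0,"rz": 0,"gripper": 1},{"x": 0,"y": 0,"z": 0.015,"rx": 0,"ry": 0,"rz": 0,"gripper": 1},{"x": 0,"y": 0,"z": 0.015,"rx": 0,"ry": 0,"rz": 0,"gripper": 1},{"x": 0,"y": 0,"z": 0.016,"rx": 0,"ry": 0,"rz": 0,"gripper": 1},{"x": 0,"y": 0,"z": 0.016,"rx": 0,"ry": 0,"rz": 0,"gripper": 1},{"x": 0,"y": 0,"z": 0,"rx": 0,"ry": 0,"rz": 0,"gripper": 1},{"x": 0,"y": 0,"z": 0,"rx": 0,"ry": 0,"rz": 0,"gripper": 1}])

```text
t: 3.2
tcp_pos: [0.4166, -0.1655, 0.0424]
tcp_rot: [[-0.494, 0.869, 0.0], [0.869, 0.494, -0.0], [-0.0, 0.0, -1.0]]
wrist_force: [-0.0, -0.4, -0.1]
grip_width: 1.001
grasp_force: 0.0
```

Call:
play_rows(targets=[{"x": 0,"y": 0,"z": 0,"rx": 0,"ry": 0,"rz": 0,"gripper": 0.5},{"x": 0,"y": 0,"z": 0,"rx": 0,"ry": 0,"rz": 0,"gripper": 0.4},{"x": 0,"y": 0,"z": 0,"rx": 0,"ry": 0,"rz": 0,"gripper": 0.3},{"x": 0,"y": 0,"z": 0,"rx": 0,"ry": 0,"rz": 0,"gripper": 0.3},{"x": 0,"y": 0,"z": 0,"rx": 0,"ry": 0,"rz": 0,"gripper": 0.3},{"x": 0,"y": 0,"z": 0,"rx": 0,"ry": 0,"rz": 0,"gripper": 0.3},{"x": 0,"y": 0,"z": 0,"rx": 0,"ry": 0,"rz": 0,"gripper": 0.3},{"x": 0,"y": 0,"z": 0,"rx": 0,"ry": 0,"rz": 0,"gripper": 0.3}], squeeze=25)

```text
t: 4.2
tcp_pos: [0.417, -0.1659, 0.0434]
tcp_rot: [[-0.494, 0.869, 0.001], [0.869, 0.494, -0.001], [-0.001, 0.0, -1.0]]
wrist_force: [-1.8, 0.2, 5.5]
grip_width: 0.676
grasp_force: 26.3
```

Call:
play_rows(targets=[{"x": 0,"y": 0,"z": -0.01,"rx": 0,"ry": 0,"rz": 0,"gripper": 0.3},{"x": 0,"y": 0,"z": -0.02,"rx": 0,"ry": 0,"rz": 0,"gripper": 0.3},{"x": 0,"y": 0,"z": -0.03,"rx": 0,"ry": 0,"rz": 0,"gripper": 0.3},{"x": 0,"y": 0,"z": -0.03,"rx": 0,"ry": 0,"rz": 0,"gripper": 0.3},{"x": 0,"y": 0,"z": -0.03,"rx": 0,"ry": 0,"rz": 0,"gripper": 0.3},{"x": 0,"y": 0,"z": -0.03,"rx": 0,"ry": 0,"rz": 0,"gripper": 0.3},{"x": 0,"y": 0,"z": -0.03,"rx": 0,"ry": 0,"rz": 0,"gripper": 0.3},{"x": 0,"y": 0,"z": -0.01,"rx": 0,"ry": 0,"rz": 0,"gripper": 0.3}], squeeze=30)

```text
t: 5.2
tcp_pos: [0.4173, -0.1659, 0.2345]
tcp_rot: [[-0.494, 0.869, 0.004], [0.869, 0.494, -0.002], [-0.004, 0.002, -1.0]]
wrist_force: [-1.0, 0.0, -2.1]
grip_width: 0.671
grasp_force: 32.5
```

Run:
```python
from h import *
s=read_state();print(s['tcp_pos'],s['grip_width'],s['grasp_force'],s['wrist_force'])
rows((.599,.0954,.23),-36.8,12)
```

```text
[ 0.41727443 -0.16586612  0.23453211] 0.6713559463257108 32.47442442574538 [-1.00443086  0.03979472 -2.12308653]
mm [11.5 23.9  0.4] deg [0.02 0.01 5.53]
mm [13.7 22.7  0.4] deg [0.02 0.01 5.53]
mm [15.8 21.3  0.4] deg [0.02 0.01 5.53]
mm [17.8 19.7  0.4] deg [0.02 0.01 5.53]
mm [19.6 17.8  0.4] deg [0.02 0.01 5.53]
mm [21.2 15.9  0.4] deg [0.02 0.01 5.53]
mm [22.7 13.7  0.4] deg [0.02 0.01 5.53]
mm [23.9 11.5  0.4] deg [0.02 0.01 5.53]
mm [24.9  9.1  0.4] deg [0.02 0.01 5.53]
mm [25.7  6.7  0.4] deg [0.02 0.01 5.53]
mm [26.2  4.2  0.4] deg [0.02 0.01 5.53]
mm [26.5  1.6  0.4] deg [0.02 0.01 5.53]
```

Lifted. Now I'll carry it over the seat while turning.

Call:
play_rows(targets=[{"x": 0.0115,"y": 0.024,"z": 0,"rx": 0,"ry": 0,"rz": 5.5,"gripper": 0.3},{"x": 0.0135,"y": 0.0225,"z": 0,"rx": 0,"ry": 0,"rz": 5.5,"gripper": 0.3},{"x": 0.016,"y": 0.0215,"z": 0,"rx": 0,"ry": 0,"rz": 5.5,"gripper": 0.3},{"x": 0.018,"y": 0.0195,"z": 0,"rx": 0,"ry": 0,"rz": 5.5,"gripper": 0.3},{"x": 0.0195,"y": 0.018,"z": 0,"rx": 0,"ry": 0,"rz": 5.5,"gripper": 0.3},{"x": 0.021,"y": 0.016,"z": 0,"rx": 0,"ry": 0,"rz": 5.5,"gripper": 0.3},{"x": 0.0225,"y": 0.0135,"z": 0,"rx": 0,"ry": 0,"rz": 5.5,"gripper": 0.3},{"x": 0.024,"y": 0.0115,"z": 0,"rx": 0,"ry": 0,"rz": 5.5,"gripper": 0.3}])

```text
t: 6.2
tcp_pos: [0.5366, 0.0097, 0.2308]
tcp_rot: [[0.252, 0.968, -0.002], [0.968, -0.252, 0.0], [-0.0, -0.002, -1.0]]
wrist_force: [-0.6, -0.1, -2.4]
grip_width: 0.671
grasp_force: 32.6
```

Run:
```python
from h import *
s=read_state();print(s['tcp_pos'],s['grip_width'],s['grasp_force'])
rows((.599,.0954,.20),-36.8,5)
```

```text
[0.53659178 0.00971438 0.23075485] 0.670942048558686 32.58712105918676
mm [19.7  7.8  6.1] deg [-0.03  0.01  4.44]
mm [20.3  6.2  6.1] deg [-0.03  0.01  4.44]
mm [20.7  4.6  6.1] deg [-0.03  0.01  4.44]
mm [21.   3.   6.1] deg [-0.03  0.01  4.44]
mm [21.2  1.4  6.1] deg [-0.03  0.01  4.44]
```

Call:
play_rows(targets=[{"x": 0.0195,"y": 0.008,"z": 0,"rx": 0,"ry": 0,"rz": 4.4,"gripper": 0.3},{"x": 0.02,"y": 0.006,"z": 0,"rx": 0,"ry": 0,"rz": 4.4,"gripper": 0.3},{"x": 0.0205,"y": 0.0045,"z": 0,"rx": 0,"ry": 0,"rz": 4.4,"gripper": 0.3},{"x": 0.02,"y": 0.003,"z": 0.01,"rx": 0,"ry": 0,"rz": 4.4,"gripper": 0.3},{"x": 0.01,"y": 0,"z": 0.01,"rx": 0,"ry": 0,"rz": 2,"gripper": 0.3},{"x": 0,"y": 0,"z": 0,"rx": 0,"ry": 0,"rz": 0,"gripper": 0.3},{"x": 0,"y": 0,"z": 0,"rx": 0,"ry": 0,"rz": 0,"gripper": 0.3},{"x": 0,"y": 0,"z": 0,"rx": 0,"ry": 0,"rz": 0,"gripper": 0.3}])

```text
t: 7.2
tcp_pos: [0.5913, 0.0841, 0.2127]
tcp_rot: [[0.559, 0.829, 0.001], [0.829, -0.559, -0.0], [0.0, 0.001, -1.0]]
wrist_force: [0.3, -0.2, -1.8]
grip_width: 0.667
grasp_force: 32.6
```

Run:
```python
from h import *
s=read_state();print(s['tcp_pos'],s['grip_width'],s['grasp_force'])
rows((.599,.0954,.115),-36.8,4)
for n in("side","top"):
    p,d=camera(n);cv2.imwrite(f"pics/{n}2.png",p)
a=cv2.resize(cv2.imread("pics/side2.png")[140:280,240:380],None,fx=4*5/7,fy=4*5/7,interpolation=2)
b=cv2.resize(cv2.imread("pics/top2.png")[120:260,220:360],None,fx=4*5/7,fy=4*5/7,interpolation=2)
cv2.imwrite("pics/c2.png",np.hstack([a,b]))
```

```text
[0.59127135 0.08412692 0.21267102] 0.6673034743460432 32.60556494467892
mm [ 3.4  0.  24.4] deg [ 0.01 -0.    0.7 ]
mm [ 3.4 -0.  24.4] deg [ 0.01 -0.    0.7 ]
mm [ 3.4 -0.1 24.4] deg [ 0.01 -0.    0.7 ]
mm [ 3.4 -0.1 24.4] deg [ 0.01 -0.    0.7 ]
```

View pics/c2.png

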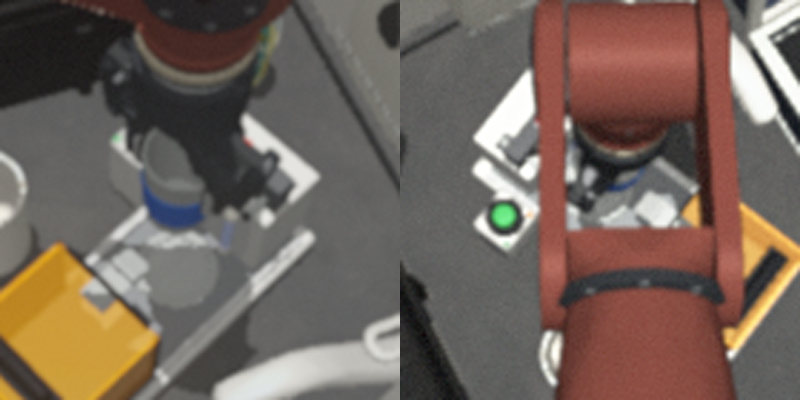

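The side panel shows the tumbler upright in the gripper, with its foot's lower edge near (172,228), just short of the seat. I'll check its in-hand offset by projection.

Run:
```python
from h import *
m=camera_model("side");T=np.array(m['camera_from_world']);K=np.array([[m['fx'],0,m['cx']],[0,m['fy'],m['cy']],[0,0,1]])
def pr(P):
    c=(T@np.c_[P,np.ones(len(P))].T)[:3].T*[1,-1,-1]
    return cv2.projectPoints(c,np.zeros(3),np.zeros(3),K,m['D'])[0][:,0]
a=np.linspace(0,2*np.pi,100);I=cv2.imread("pics/side2.png")
c=np.array([.5913,.0841])
im=cv2.resize(I[140:280,240:380],None,fx=4,fy=4,interpolation=2)
for r,z,col in((.0235,.1693,(0,0,255)),(.029,.2543,(0,255,0))):
    q=pr(np.c_[c[0]+r*np.cos(a),c[1]+r*np.sin(a),z+0*a]);cv2.polylines(im,[((q-[240,140]+.5)*4).astype(int)],1,col)
cv2.imwrite("pics/c3.png",im)
```

```text
(no output)
```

View pics/c3.png

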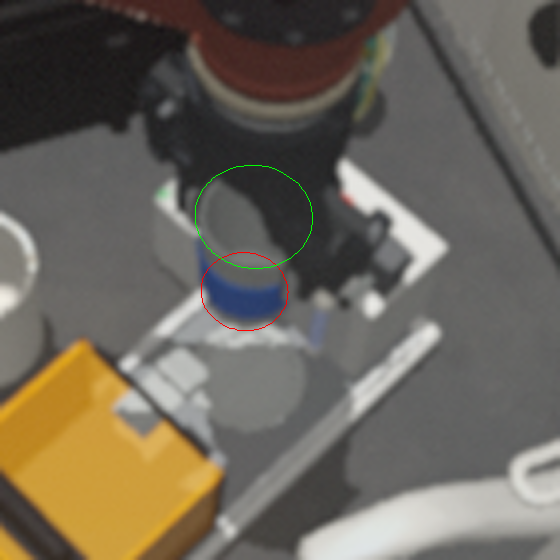

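The overlay matches the tumbler to within about 2 mm (sleeve span 200–288 against a projected centre of 245). I'll descend to about 6 mm above the seat.

Call:
play_rows(targets=[{"x": 0.007,"y": 0,"z": 0.01,"rx": 0,"ry": 0,"rz": 1.4,"gripper": 0.3},{"x": 0.007,"y": 0,"z": 0.015,"rx": 0,"ry": 0,"rz": 1.4,"gripper": 0.3},{"x": 0,"y": 0,"z": 0.02,"rx": 0,"ry": 0,"rz": 0,"gripper": 0.3},{"x": 0,"y": 0,"z": 0.025,"rx": 0,"ry": 0,"rz": 0,"gripper": 0.3},{"x": 0,"y": 0,"z": 0.025,"rx": 0,"ry": 0,"rz": 0,"gripper": 0.3},{"x": 0,"y": 0,"z": 0.02,"rx": 0,"ry": 0,"rz": 0,"gripper": 0.3},{"x": 0,"y": 0,"z": 0.01,"rx": 0,"ry": 0,"rz": 0,"gripper": 0.3},{"x": 0,"y": 0,"z": 0,"rx": 0,"ry": 0,"rz": 0,"gripper": 0.3}])

```text
t: 8.3
tcp_pos: [0.5985, 0.096, 0.0862]
tcp_rot: [[0.599, 0.801, -0.002], [0.801, -0.599, -0.0], [-0.001, -0.002, -1.0]]
wrist_force: [0.1, 0.7, -1.5]
grip_width: 0.668
grasp_force: 32.6
```

Run:
```python
from h import *
s=read_state();print(s['tcp_pos'],s['grip_width'],s['grasp_force'],s['wrist_force'])
rows((.5993,.0953,.069),-36.8,8)
```

```text
[0.59852915 0.09604439 0.08615414] 0.667601431722298 32.605152080068365 [ 0.069003    0.65462597 -1.45304434]
mm [-0.   0.1  2.1] deg [-0.01  0.01 -0.  ]
mm [-0.   0.1  2.1] deg [-0.01  0.01 -0.  ]
mm [-0.   0.1  2.1] deg [-0.01  0.01 -0.  ]
mm [-0.   0.1  2.1] deg [-0.01  0.01 -0.  ]
mm [-0.   0.1  2.1] deg [-0.01  0.01 -0.  ]
mm [-0.   0.1  2.1] deg [-0.01  0.01 -0.  ]
mm [-0.   0.1  2.1] deg [-0.01  0.01 -0.  ]
mm [-0.   0.1  2.1] deg [-0.01  0.01 -0.  ]
```

Call:
play_rows(targets=[{"x": 0,"y": 0.001,"z": 0.003,"rx": 0,"ry": 0,"rz": 0,"gripper": 0.3},{"x": 0,"y": 0,"z": 0.003,"rx": 0,"ry": 0,"rz": 0,"gripper": 0.3},{"x": 0,"y": 0,"z": 0.002,"rx": 0,"ry": 0,"rz": 0,"gripper": 0.3},{"x": 0,"y": 0,"z": 0.002,"rx": 0,"ry": 0,"rz": 0,"gripper": 0.3},{"x": 0,"y": 0,"z": 0.001,"rx": 0,"ry": 0,"rz": 0,"gripper": 0.3},{"x": 0,"y": 0,"z": 0.001,"rx": 0,"ry": 0,"rz": 0,"gripper": 0.3},{"x": 0,"y": 0,"z": 0,"rx": 0,"ry": 0,"rz": 0,"gripper": 0.3},{"x": 0,"y": 0,"z": 0,"rx": 0,"ry": 0,"rz": 0,"gripper": 0.3}])

```text
t: 9.3
tcp_pos: [0.6001, 0.0955, 0.0753]
tcp_rot: [[0.599, 0.801, 0.0], [0.801, -0.599, -0.0], [0.0, 0.0, -1.0]]
wrist_force: [-0.1, -0.1, -1.7]
grip_width: 0.669
grasp_force: 32.6
```

Call:
play_rows(targets=[{"x": 0,"y": 0,"z": 0.001,"rx": 0,"ry": 0,"rz": 0,"gripper": 0.3},{"x": 0,"y": 0,"z": 0.001,"rx": 0,"ry": 0,"rz": 0,"gripper": 0.3},{"x": 0,"y": 0,"z": 0.001,"rx": 0,"ry": 0,"rz": 0,"gripper": 0.3},{"x": 0,"y": 0,"z": 0.001,"rx": 0,"ry": 0,"rz": 0,"gripper": 0.3},{"x": 0,"y": 0,"z": 0.001,"rx": 0,"ry": 0,"rz": 0,"gripper": 0.3},{"x": 0,"y": 0,"z": 0.0005,"rx": 0,"ry": 0,"rz": 0,"gripper": 0.3},{"x": 0,"y": 0,"z": 0,"rx": 0,"ry": 0,"rz": 0,"gripper": 0.3},{"x": 0,"y": 0,"z": 0,"rx": 0,"ry": 0,"rz": 0,"gripper": 0.3}])

```text
t: 10.3
tcp_pos: [0.6001, 0.0955, 0.0699]
tcp_rot: [[0.599, 0.801, 0.0], [0.801, -0.599, 0.0], [0.0, 0.0, -1.0]]
wrist_force: [-0.0, 0.4, -1.8]
grip_width: 0.674
grasp_force: 32.6
```

Call:
play_rows(targets=[{"x": 0,"y": 0,"z": 0.0005,"rx": 0,"ry": 0,"rz": 0,"gripper": 0.3},{"x": 0,"y": 0,"z": 0.0005,"rx": 0,"ry": 0,"rz": 0,"gripper": 0.3},{"x": 0,"y": 0,"z": 0.0005,"rx": 0,"ry": 0,"rz": 0,"gripper": 0.3},{"x": 0,"y": 0,"z": 0.0005,"rx": 0,"ry": 0,"rz": 0,"gripper": 0.3},{"x": 0,"y": 0,"z": 0,"rx": 0,"ry": 0,"rz": 0,"gripper": 0.3},{"x": 0,"y": 0,"z": 0,"rx": 0,"ry": 0,"rz": 0,"gripper": 0.3},{"x": 0,"y": 0,"z": 0,"rx": 0,"ry": 0,"rz": 0,"gripper": 0.3},{"x": 0,"y": 0,"z": 0,"rx": 0,"ry": 0,"rz": 0,"gripper": 0.3}])

```text
t: 11.3
tcp_pos: [0.6005, 0.0957, 0.0695]
tcp_rot: [[0.599, 0.801, 0.001], [0.801, -0.599, 0.0], [0.001, 0.0, -1.0]]
wrist_force: [-2.3, 0.4, 6.4]
grip_width: 0.669
grasp_force: 33.0
```

The tumbler has touched the seat. I'll ease off 1 mm and release.

Call:
play_rows(targets=[{"x": 0,"y": 0,"z": -0.001,"rx": 0,"ry": 0,"rz": 0,"gripper": 0.3},{"x": 0,"y": 0,"z": 0,"rx": 0,"ry": 0,"rz": 0,"gripper": 0.72},{"x": 0,"y": 0,"z": 0,"rx": 0,"ry": 0,"rz": 0,"gripper": 0.8},{"x": 0,"y": 0,"z": 0,"rx": 0,"ry": 0,"rz": 0,"gripper": 0.9},{"x": 0,"y": 0,"z": 0,"rx": 0,"ry": 0,"rz": 0,"gripper": 1},{"x": 0,"y": 0,"z": 0,"rx": 0,"ry": 0,"rz": 0,"gripper": 1},{"x": 0,"y": 0,"z": 0,"rx": 0,"ry": 0,"rz": 0,"gripper": 1},{"x": 0,"y": 0,"z": 0,"rx": 0,"ry": 0,"rz": 0,"gripper": 1}])

```text
t: 12.3
tcp_pos: [0.6001, 0.0955, 0.0688]
tcp_rot: [[0.599, 0.801, 0.0], [0.801, -0.599, -0.0], [0.0, 0.0, -1.0]]
wrist_force: [0.9, -0.4, -0.1]
grip_width: 0.999
grasp_force: 0.0
```

Call:
play_rows(targets=[{"x": 0,"y": 0,"z": -0.01,"rx": 0,"ry": 0,"rz": 0,"gripper": 1},{"x": 0,"y": 0,"z": -0.015,"rx": 0,"ry": 0,"rz": 0,"gripper": 1},{"x": 0,"y": 0,"z": -0.02,"rx": 0,"ry": 0,"rz": 0,"gripper": 1},{"x": 0,"y": 0,"z": -0.02,"rx": 0,"ry": 0,"rz": 0,"gripper": 1},{"x": 0,"y": 0,"z": -0.03,"rx": 0,"ry": 0,"rz": 0,"gripper": 1},{"x": 0,"y": 0,"z": -0.03,"rx": 0,"ry": 0,"rz": 0,"gripper": 1},{"x": 0,"y": 0,"z": -0.03,"rx": 0,"ry": 0,"rz": 0,"gripper": 1},{"x": 0,"y": 0,"z": 0,"rx": 0,"ry": 0,"rz": 0,"gripper": 1}])

```text
t: 13.3
tcp_pos: [0.6027, 0.0956, 0.229]
tcp_rot: [[0.599, 0.801, 0.009], [0.801, -0.599, 0.0], [0.006, 0.007, -1.0]]
wrist_force: [-0.1, 0.5, -0.6]
grip_width: 0.998
grasp_force: 0.0
```

Call:
play_rows(targets=[{"x": -0.02,"y": 0,"z": 0,"rx": 0,"ry": 0,"rz": 0,"gripper": 0},{"x": -0.035,"y": 0,"z": 0,"rx": 0,"ry": 0,"rz": 0,"gripper": 0},{"x": -0.04,"y": 0,"z": 0,"rx": 0,"ry": 0,"rz": 0,"gripper": 0},{"x": -0.04,"y": 0,"z": 0,"rx": 0,"ry": 0,"rz": 0,"gripper": 0},{"x": -0.04,"y": 0,"z": 0,"rx": 0,"ry": 0,"rz": 0,"gripper": 0},{"x": -0.035,"y": 0,"z": 0,"rx": 0,"ry": 0,"rz": 0,"gripper": 0},{"x": -0.02,"y": 0,"z": 0.01,"rx": 0,"ry": 0,"rz": 0,"gripper": 0},{"x": 0,"y": 0,"z": 0.02,"rx": 0,"ry": 0,"rz": 0,"gripper": 0}])

```text
t: 14.3
tcp_pos: [0.46, -0.0901, 0.1925]
tcp_rot: [[0.601, 0.799, -0.002], [0.799, -0.601, -0.0], [-0.001, -0.001, -1.0]]
wrist_force: [-0.0, 0.5, -0.5]
grip_width: -0.002
grasp_force: 0.0
```

```bash
cat >> h.py <<'E'
O=np.array([.5798,.0698]);X=np.array([.599,.801]);Y=np.array([-.801,.599])
def st():
    s=read_state();q=s['tcp_pos'];f=s['wrist_force'];print("t",round(s['t'],2),"st",((q[:2]-O)@X).round(4),((q[:2]-O)@Y).round(4),"z",q[2].round(4),"Fx",(f[:2]@X).round(2),"F",f.round(1))
E
python3 - <<'E'
from h import *
st()
rows((*(O-.194*X),.135),-36.8,4)
for n in("side","top"):
    p,d=camera(n);cv2.imwrite(f"pics/{n}4.png",p)
a=cv2.resize(cv2.imread("pics/side4.png")[160:300,210:350],None,fx=4*5/7,fy=4*5/7,interpolation=2)
b=cv2.resize(cv2.imread("pics/top4.png")[120:260,240:380],None,fx=4*5/7,fy=4*5/7,interpolation=2)
cv2.imwrite("pics/c4.png",np.hstack([a,b]))
E
```

```text
t 14.3 st -0.1998 0.0001 z 0.1925 Fx 0.37 F [-0.   0.5 -0.5]
mm [ 1.5  0.  14.4] deg [-0.02  0.02 -0.04]
mm [ 1.5  0.  14.4] deg [-0.02  0.02 -0.04]
mm [ 1.4  0.  14.4] deg [-0.02  0.02 -0.04]
mm [ 1.4  0.  14.4] deg [-0.02  0.02 -0.04]
```

View pics/c4.png

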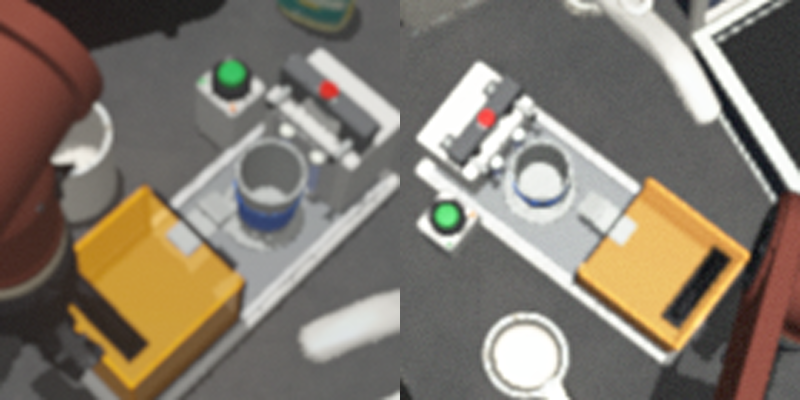

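The tumbler stands in the ring (side (270,190), top (540,180)), and the shut fingers are behind the fin. I'll lower and approach.

Call:
play_rows(targets=[{"x": 0,"y": 0,"z": 0.012,"rx": 0,"ry": 0,"rz": 0,"gripper": 0},{"x": 0,"y": 0,"z": 0.015,"rx": 0,"ry": 0,"rz": 0,"gripper": 0},{"x": 0,"y": 0,"z": 0.015,"rx": 0,"ry": 0,"rz": 0,"gripper": 0},{"x": 0,"y": 0,"z": 0.01,"rx": 0,"ry": 0,"rz": 0,"gripper": 0},{"x": 0.006,"y": 0,"z": 0,"rx": 0,"ry": 0,"rz": 0,"gripper": 0},{"x": 0.008,"y": 0,"z": 0,"rx": 0,"ry": 0,"rz": 0,"gripper": 0},{"x": 0.008,"y": 0,"z": 0,"rx": 0,"ry": 0,"rz": 0,"gripper": 0},{"x": 0,"y": 0,"z": 0,"rx": 0,"ry": 0,"rz": 0,"gripper": 0}])

```text
t: 15.4
tcp_pos: [0.4763, -0.0706, 0.1424]
tcp_rot: [[0.598, 0.801, 0.001], [0.801, -0.598, -0.0], [0.0, 0.001, -1.0]]
wrist_force: [0.0, -0.1, -0.5]
grip_width: 0.001
grasp_force: 0.0
```

Run:
```python
from h import *
st()
```

```text
t 15.4 st -0.1744 -0.0012 z 0.1424 Fx -0.1 F [ 0.  -0.1 -0.5]
```

Call:
play_rows(targets=[{"x": 0,"y": 0,"z": 0.004,"rx": 0,"ry": 0,"rz": 0,"gripper": 0},{"x": 0.001,"y": 0,"z": 0.003,"rx": 0,"ry": 0,"rz": 0,"gripper": 0},{"x": 0.002,"y": 0,"z": 0,"rx": 0,"ry": 0,"rz": 0,"gripper": 0},{"x": 0.002,"y": 0,"z": 0,"rx": 0,"ry": 0,"rz": 0,"gripper": 0},{"x": 0.002,"y": 0,"z": 0,"rx": 0,"ry": 0,"rz": 0,"gripper": 0},{"x": 0.002,"y": 0,"z": 0,"rx": 0,"ry": 0,"rz": 0,"gripper": 0},{"x": 0.002,"y": 0,"z": 0,"rx": 0,"ry": 0,"rz": 0,"gripper": 0},{"x": 0.002,"y": 0,"z": 0,"rx": 0,"ry": 0,"rz": 0,"gripper": 0}])

```text
t: 16.4
tcp_pos: [0.4832, -0.0608, 0.1349]
tcp_rot: [[0.599, 0.801, -0.0], [0.801, -0.599, -0.001], [-0.001, 0.0, -1.0]]
wrist_force: [-0.9, -1.3, 0.8]
grip_width: 0.004
grasp_force: 0.5
```

Call:
play_rows(targets=[{"x": 0.002,"y": 0,"z": 0,"rx": 0,"ry": 0,"rz": 0,"gripper": 0},{"x": 0.002,"y": 0,"z": 0,"rx": 0,"ry": 0,"rz": 0,"gripper": 0},{"x": 0.003,"y": 0,"z": 0,"rx": 0,"ry": 0,"rz": 0,"gripper": 0},{"x": 0.004,"y": 0,"z": 0,"rx": 0,"ry": 0,"rz": 0,"gripper": 0},{"x": 0.005,"y": 0,"z": 0,"rx": 0,"ry": 0,"rz": 0,"gripper": 0},{"x": 0.005,"y": 0,"z": 0,"rx": 0,"ry": 0,"rz": 0,"gripper": 0},{"x": 0.006,"y": 0,"z": 0,"rx": 0,"ry": 0,"rz": 0,"gripper": 0},{"x": 0.006,"y": 0,"z": 0,"rx": 0,"ry": 0,"rz": 0,"gripper": 0}])

```text
t: 17.4
tcp_pos: [0.5033, -0.0339, 0.1348]
tcp_rot: [[0.599, 0.801, 0.0], [0.801, -0.599, -0.0], [0.0, 0.0, -1.0]]
wrist_force: [-0.8, -2.3, -0.4]
grip_width: 0.002
grasp_force: 0.7
```

Run:
```python
from h import *
st()
```

```text
t 17.4 st -0.1289 -0.0008 z 0.1348 Fx -2.28 F [-0.8 -2.3 -0.4]
```

Call:
play_rows(targets=[{"x": 0.006,"y": 0,"z": 0,"rx": 0,"ry": 0,"rz": 0,"gripper": 0},{"x": 0.006,"y": 0,"z": 0,"rx": 0,"ry": 0,"rz": 0,"gripper": 0},{"x": 0.006,"y": 0,"z": 0,"rx": 0,"ry": 0,"rz": 0,"gripper": 0},{"x": 0.006,"y": 0,"z": 0,"rx": 0,"ry": 0,"rz": 0,"gripper": 0},{"x": 0.006,"y": 0,"z": 0,"rx": 0,"ry": 0,"rz": 0,"gripper": 0},{"x": 0.006,"y": 0,"z": 0,"rx": 0,"ry": 0,"rz": 0,"gripper": 0},{"x": 0.006,"y": 0,"z": 0,"rx": 0,"ry": 0,"rz": 0,"gripper": 0},{"x": 0.006,"y": 0,"z": 0,"rx": 0,"ry": 0,"rz": 0,"gripper": 0}])

```text
t: 18.4
tcp_pos: [0.5319, 0.0045, 0.1348]
tcp_rot: [[0.599, 0.801, -0.0], [0.801, -0.599, -0.0], [-0.0, -0.0, -1.0]]
wrist_force: [0.2, -2.5, 0.2]
grip_width: 0.003
grasp_force: 0.7
```

Call:
play_rows(targets=[{"x": 0.004,"y": 0,"z": 0,"rx": 0,"ry": 0,"rz": 0,"gripper": 0},{"x": 0.003,"y": 0,"z": 0,"rx": 0,"ry": 0,"rz": 0,"gripper": 0},{"x": 0.002,"y": 0,"z": 0,"rx": 0,"ry": 0,"rz": 0,"gripper": 0},{"x": 0.002,"y": 0,"z": 0,"rx": 0,"ry": 0,"rz": 0,"gripper": 0},{"x": 0.002,"y": 0,"z": 0,"rx": 0,"ry": 0,"rz": 0,"gripper": 0},{"x": 0.001,"y": 0,"z": 0,"rx": 0,"ry": 0,"rz": 0,"gripper": 0},{"x": 0.001,"y": 0,"z": 0,"rx": 0,"ry": 0,"rz": 0,"gripper": 0},{"x": 0,"y": 0,"z": 0,"rx": 0,"ry": 0,"rz": 0,"gripper": 0}])

```text
t: 19.4
tcp_pos: [0.5407, 0.0164, 0.1348]
tcp_rot: [[0.599, 0.801, -0.0], [0.801, -0.599, 0.0], [0.0, -0.0, -1.0]]
wrist_force: [-0.6, -0.9, -0.0]
grip_width: -0.002
grasp_force: 0.2
```

Run:
```python
from h import *
st()
```

```text
t 19.4 st -0.0662 -0.0007 z 0.1348 Fx -1.11 F [-0.6 -0.9 -0. ]
```

Call:
play_rows(targets=[{"x": 0.002,"y": 0,"z": 0,"rx": 0,"ry": 0,"rz": 0,"gripper": 0},{"x": 0.002,"y": 0,"z": 0,"rx": 0,"ry": 0,"rz": 0,"gripper": 0},{"x": 0.002,"y": 0,"z": 0,"rx": 0,"ry": 0,"rz": 0,"gripper": 0},{"x": 0.002,"y": 0,"z": 0,"rx": 0,"ry": 0,"rz": 0,"gripper": 0},{"x": 0.002,"y": 0,"z": 0,"rx": 0,"ry": 0,"rz": 0,"gripper": 0},{"x": 0.002,"y": 0,"z": 0,"rx": 0,"ry": 0,"rz": 0,"gripper": 0},{"x": 0.002,"y": 0,"z": 0,"rx": 0,"ry": 0,"rz": 0,"gripper": 0},{"x": 0,"y": 0,"z": 0,"rx": 0,"ry": 0,"rz": 0,"gripper": 0}])

```text
t: 20.4
tcp_pos: [0.5493, 0.0278, 0.1348]
tcp_rot: [[0.599, 0.801, 0.0], [0.801, -0.599, 0.001], [0.001, -0.0, -1.0]]
wrist_force: [-0.6, -0.6, -0.2]
grip_width: -0.004
grasp_force: 0.0
```

Run:
```python
from h import *
st()
```

```text
t 20.4 st -0.0519 -0.0007 z 0.1348 Fx -0.83 F [-0.6 -0.6 -0.2]
```

Call:
play_rows(targets=[{"x": 0.001,"y": 0,"z": 0,"rx": 0,"ry": 0,"rz": 0,"gripper": 0},{"x": 0.001,"y": 0,"z": 0,"rx": 0,"ry": 0,"rz": 0,"gripper": 0},{"x": 0.001,"y": 0,"z": 0,"rx": 0,"ry": 0,"rz": 0,"gripper": 0},{"x": 0.001,"y": 0,"z": 0,"rx": 0,"ry": 0,"rz": 0,"gripper": 0},{"x": 0.001,"y": 0,"z": 0,"rx": 0,"ry": 0,"rz": 0,"gripper": 0},{"x": 0.001,"y": 0,"z": 0,"rx": 0,"ry": 0,"rz": 0,"gripper": 0},{"x": 0.001,"y": 0,"z": 0,"rx": 0,"ry": 0,"rz": 0,"gripper": 0},{"x": 0,"y": 0,"z": 0,"rx": 0,"ry": 0,"rz": 0,"gripper": 0}])

```text
t: 21.4
tcp_pos: [0.5527, 0.0323, 0.1348]
tcp_rot: [[0.599, 0.801, -0.002], [0.801, -0.599, -0.002], [-0.002, -0.0, -1.0]]
wrist_force: [-3.1, -3.3, 1.9]
grip_width: -0.002
grasp_force: 2.6
```

Run:
```python
from h import *
st()
```

```text
t 21.4 st -0.0463 -0.0008 z 0.1348 Fx -4.55 F [-3.1 -3.3  1.9]
```

Call:
play_rows(targets=[{"x": 0.0005,"y": 0,"z": 0,"rx": 0,"ry": 0,"rz": 0,"gripper": 0},{"x": 0.0005,"y": 0,"z": 0,"rx": 0,"ry": 0,"rz": 0,"gripper": 0},{"x": 0.0005,"y": 0,"z": 0,"rx": 0,"ry": 0,"rz": 0,"gripper": 0},{"x": 0.0005,"y": 0,"z": 0,"rx": 0,"ry": 0,"rz": 0,"gripper": 0},{"x": 0.0005,"y": 0,"z": 0,"rx": 0,"ry": 0,"rz": 0,"gripper": 0},{"x": 0.0005,"y": 0,"z": 0,"rx": 0,"ry": 0,"rz": 0,"gripper": 0},{"x": 0.0005,"y": 0,"z": 0,"rx": 0,"ry": 0,"rz": 0,"gripper": 0},{"x": 0,"y": 0,"z": 0,"rx": 0,"ry": 0,"rz": 0,"gripper": 0}])

```text
t: 22.4
tcp_pos: [0.5545, 0.0346, 0.1348]
tcp_rot: [[0.599, 0.801, -0.003], [0.801, -0.599, -0.002], [-0.004, -0.001, -1.0]]
wrist_force: [-4.5, -5.7, 3.4]
grip_width: -0.0
grasp_force: 3.3
```

Run:
```python
from h import *
st()
```

```text
t 22.4 st -0.0434 -0.0008 z 0.1348 Fx -7.23 F [-4.5 -5.7  3.4]
```

Call:
play_rows(targets=[{"x": 0.0005,"y": 0,"z": 0,"rx": 0,"ry": 0,"rz": 0,"gripper": 0},{"x": 0.0005,"y": 0,"z": 0,"rx": 0,"ry": 0,"rz": 0,"gripper": 0},{"x": 0.0005,"y": 0,"z": 0,"rx": 0,"ry": 0,"rz": 0,"gripper": 0},{"x": 0.0005,"y": 0,"z": 0,"rx": 0,"ry": 0,"rz": 0,"gripper": 0},{"x": 0.0005,"y": 0,"z": 0,"rx": 0,"ry": 0,"rz": 0,"gripper": 0},{"x": 0.0005,"y": 0,"z": 0,"rx": 0,"ry": 0,"rz": 0,"gripper": 0},{"x": 0,"y": 0,"z": 0,"rx": 0,"ry": 0,"rz": 0,"gripper": 0},{"x": 0,"y": 0,"z": 0,"rx": 0,"ry": 0,"rz": 0,"gripper": 0}])

```text
t: 23.4
tcp_pos: [0.5561, 0.0367, 0.1348]
tcp_rot: [[0.599, 0.801, -0.003], [0.801, -0.599, -0.003], [-0.004, -0.001, -1.0]]
wrist_force: [-4.1, -6.4, 3.4]
grip_width: 0.001
grasp_force: 3.8
```

Run:
```python
from h import *
st()
```

```text
t 23.4 st -0.0408 -0.0008 z 0.1348 Fx -7.6 F [-4.1 -6.4  3.4]
```

Call:
play_rows(targets=[{"x": 0.0005,"y": 0,"z": 0,"rx": 0,"ry": 0,"rz": 0,"gripper": 0},{"x": 0.0005,"y": 0,"z": 0,"rx": 0,"ry": 0,"rz": 0,"gripper": 0},{"x": 0.0005,"y": 0,"z": 0,"rx": 0,"ry": 0,"rz": 0,"gripper": 0},{"x": 0.0005,"y": 0,"z": 0,"rx": 0,"ry": 0,"rz": 0,"gripper": 0},{"x": 0.0005,"y": 0,"z": 0,"rx": 0,"ry": 0,"rz": 0,"gripper": 0},{"x": 0.0005,"y": 0,"z": 0,"rx": 0,"ry": 0,"rz": 0,"gripper": 0},{"x": 0,"y": 0,"z": 0,"rx": 0,"ry": 0,"rz": 0,"gripper": 0},{"x": 0,"y": 0,"z": 0,"rx": 0,"ry": 0,"rz": 0,"gripper": 0}])

```text
t: 24.4
tcp_pos: [0.5577, 0.0388, 0.1348]
tcp_rot: [[0.599, 0.801, -0.004], [0.801, -0.599, -0.004], [-0.005, -0.001, -1.0]]
wrist_force: [-5.7, -7.1, 4.2]
grip_width: 0.0
grasp_force: 4.3
```

Run:
```python
from h import *
st()
```

```text
t 24.4 st -0.0381 -0.0009 z 0.1348 Fx -9.09 F [-5.7 -7.1  4.2]
```

Call:
play_rows(targets=[{"x": 0.0005,"y": 0,"z": -0.0003,"rx": 0,"ry": 0,"rz": 0,"gripper": 0},{"x": 0.0005,"y": 0,"z": -0.0003,"rx": 0,"ry": 0,"rz": 0,"gripper": 0},{"x": 0.0005,"y": 0,"z": 0,"rx": 0,"ry": 0,"rz": 0,"gripper": 0},{"x": 0.0005,"y": 0,"z": 0,"rx": 0,"ry": 0,"rz": 0,"gripper": 0},{"x": 0.0005,"y": 0,"z": 0,"rx": 0,"ry": 0,"rz": 0,"gripper": 0},{"x": 0.0005,"y": 0,"z": 0,"rx": 0,"ry": 0,"rz": 0,"gripper": 0},{"x": 0,"y": 0,"z": 0,"rx": 0,"ry": 0,"rz": 0,"gripper": 0},{"x": 0,"y": 0,"z": 0,"rx": 0,"ry": 0,"rz": 0,"gripper": 0}])

```text
t: 25.4
tcp_pos: [0.5596, 0.0412, 0.1348]
tcp_rot: [[0.599, 0.801, -0.003], [0.801, -0.599, -0.003], [-0.005, -0.001, -1.0]]
wrist_force: [-3.2, -5.4, 1.0]
grip_width: -0.003
grasp_force: 3.6
```

Run:
```python
from h import *
st()
```

```text
t 25.4 st -0.035 -0.0009 z 0.1348 Fx -6.25 F [-3.2 -5.4  1. ]
```

Call:
play_rows(targets=[{"x": 0.0005,"y": 0,"z": 0,"rx": 0,"ry": 0,"rz": 0,"gripper": 0},{"x": 0.0005,"y": 0,"z": 0,"rx": 0,"ry": 0,"rz": 0,"gripper": 0},{"x": 0.0005,"y": 0,"z": 0,"rx": 0,"ry": 0,"rz": 0,"gripper": 0},{"x": 0.0005,"y": 0,"z": 0,"rx": 0,"ry": 0,"rz": 0,"gripper": 0},{"x": 0,"y": 0,"z": 0,"rx": 0,"ry": 0,"rz": 0,"gripper": 0},{"x": 0,"y": 0,"z": 0,"rx": 0,"ry": 0,"rz": 0,"gripper": 0},{"x": 0,"y": 0,"z": 0,"rx": 0,"ry": 0,"rz": 0,"gripper": 0},{"x": 0,"y": 0,"z": 0,"rx": 0,"ry": 0,"rz": 0,"gripper": 0}])

```text
t: 26.4
tcp_pos: [0.561, 0.0431, 0.1349]
tcp_rot: [[0.599, 0.801, -0.003], [0.801, -0.599, -0.003], [-0.004, -0.0, -1.0]]
wrist_force: [-2.8, -5.5, 0.5]
grip_width: 0.002
grasp_force: 3.2
```

Run:
```python
from h import *
st()
```

```text
t 26.4 st -0.0326 -0.0009 z 0.1349 Fx -6.07 F [-2.8 -5.5  0.5]
```

Call:
play_rows(targets=[{"x": 0.0005,"y": 0,"z": 0,"rx": 0,"ry": 0,"rz": 0,"gripper": 0},{"x": 0.0005,"y": 0,"z": 0,"rx": 0,"ry": 0,"rz": 0,"gripper": 0},{"x": 0.0005,"y": 0,"z": 0,"rx": 0,"ry": 0,"rz": 0,"gripper": 0},{"x": 0.0005,"y": 0,"z": 0,"rx": 0,"ry": 0,"rz": 0,"gripper": 0},{"x": 0,"y": 0,"z": 0,"rx": 0,"ry": 0,"rz": 0,"gripper": 0},{"x": 0,"y": 0,"z": 0,"rx": 0,"ry": 0,"rz": 0,"gripper": 0},{"x": 0,"y": 0,"z": 0,"rx": 0,"ry": 0,"rz": 0,"gripper": 0},{"x": 0,"y": 0,"z": 0,"rx": 0,"ry": 0,"rz": 0,"gripper": 0}])

```text
t: 27.4
tcp_pos: [0.5633, 0.0464, 0.1355]
tcp_rot: [[0.599, 0.801, 0.0], [0.801, -0.599, 0.0], [0.0, 0.0, -1.0]]
wrist_force: [0.6, -0.5, -1.0]
grip_width: -0.002
grasp_force: 0.0
```

Run:
```python
from h import *
st()
```

```text
t 27.4 st -0.0286 -0.0008 z 0.1355 Fx 0.0 F [ 0.6 -0.5 -1. ]
```

The force dropped to zero and the guard isn't pushing back, so the latch has clicked. I'll back off gently and check.

Call:
play_rows(targets=[{"x": 0,"y": 0,"z": 0,"rx": 0,"ry": 0,"rz": 0,"gripper": 0},{"x": -0.001,"y": 0,"z": 0,"rx": 0,"ry": 0,"rz": 0,"gripper": 0},{"x": -0.002,"y": 0,"z": 0,"rx": 0,"ry": 0,"rz": 0,"gripper": 0},{"x": -0.003,"y": 0,"z": 0,"rx": 0,"ry": 0,"rz": 0,"gripper": 0},{"x": -0.005,"y": 0,"z": 0,"rx": 0,"ry": 0,"rz": 0,"gripper": 0},{"x": 0,"y": 0,"z": 0,"rx": 0,"ry": 0,"rz": 0,"gripper": 0},{"x": 0,"y": 0,"z": 0,"rx": 0,"ry": 0,"rz": 0,"gripper": 0},{"x": 0,"y": 0,"z": 0,"rx": 0,"ry": 0,"rz": 0,"gripper": 0}])

```text
t: 28.4
tcp_pos: [0.5567, 0.0375, 0.1354]
tcp_rot: [[0.599, 0.801, 0.0], [0.801, -0.599, 0.0], [0.0, 0.0, -1.0]]
wrist_force: [0.2, -0.6, -0.3]
grip_width: -0.002
grasp_force: 0.0
```

Run:
```python
from h import *
st()
for n in("side","top"):
    p,d=camera(n);cv2.imwrite(f"pics/{n}5.png",p)
a=cv2.resize(cv2.imread("pics/side5.png")[150:290,230:370],None,fx=4*5/7,fy=4*5/7,interpolation=2)
b=cv2.resize(cv2.imread("pics/top5.png")[120:260,220:360],None,fx=4*5/7,fy=4*5/7,interpolation=2)
cv2.imwrite("pics/c5.png",np.hstack([a,b]))
```

```text
t 28.4 st -0.0397 -0.0008 z 0.1354 Fx -0.31 F [ 0.2 -0.6 -0.3]
```

View pics/c5.png

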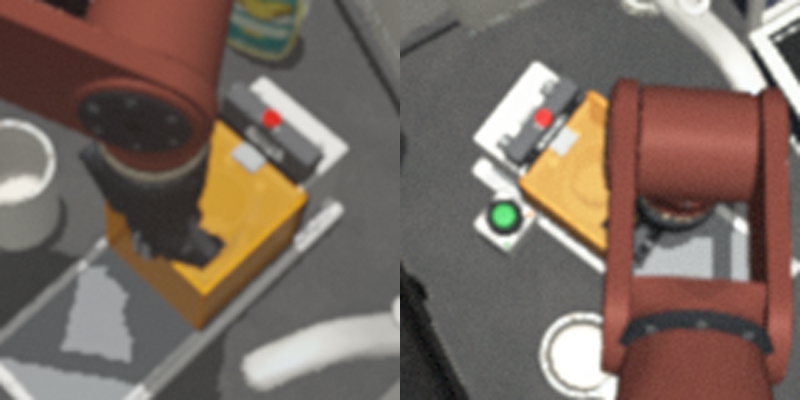

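The guard stays shut with the fingers clear of it: front edge at the latch head, bolt at (272,118), button at (503,215) in the top panel. Next is the button.

Call:
play_rows(targets=[{"x": -0.003,"y": 0,"z": -0.02,"rx": 0,"ry": 0,"rz": 0,"gripper": 0},{"x": 0,"y": 0,"z": -0.03,"rx": 0,"ry": 0,"rz": 0,"gripper": 0},{"x": 0,"y": 0,"z": -0.02,"rx": 0,"ry": 0,"rz": 0,"gripper": 0},{"x": 0.02,"y": -0.0175,"z": 0,"rx": 0,"ry": 0,"rz": 0,"gripper": 0},{"x": 0.03,"y": -0.0225,"z": 0,"rx": 0,"ry": 0,"rz": 0,"gripper": 0},{"x": 0.032,"y": -0.0225,"z": 0,"rx": 0,"ry": 0,"rz": 0,"gripper": 0},{"x": 0.03,"y": -0.02,"z": 0,"rx": 0,"ry": 0,"rz": 0,"gripper": 0},{"x": 0.01,"y": -0.005,"z": 0,"rx": 0,"ry": 0,"rz": 0,"gripper": 0}])

```text
t: 29.5
tcp_pos: [0.5582, 0.1869, 0.2071]
tcp_rot: [[0.597, 0.802, 0.002], [0.802, -0.597, 0.0], [0.002, 0.001, -1.0]]
wrist_force: [0.3, -1.3, -0.1]
grip_width: 0.002
grasp_force: 0.0
```

Call:
play_rows(targets=[{"x": 0,"y": 0,"z": 0.01,"rx": 0,"ry": 0,"rz": 0,"gripper": 0},{"x": 0,"y": 0,"z": 0.02,"rx": 0,"ry": 0,"rz": 0,"gripper": 0},{"x": 0,"y": 0,"z": 0.02,"rx": 0,"ry": 0,"rz": 0,"gripper": 0},{"x": 0,"y": 0,"z": 0.02,"rx": 0,"ry": 0,"rz": 0,"gripper": 0},{"x": 0,"y": 0,"z": 0.01,"rx": 0,"ry": 0,"rz": 0,"gripper": 0},{"x": 0,"y": 0,"z": 0.005,"rx": 0,"ry": 0,"rz": 0,"gripper": 0},{"x": 0,"y": 0,"z": 0,"rx": 0,"ry": 0,"rz": 0,"gripper": 0},{"x": 0,"y": 0,"z": 0,"rx": 0,"ry": 0,"rz": 0,"gripper": 0}])

```text
t: 30.5
tcp_pos: [0.5586, 0.1854, 0.1213]
tcp_rot: [[0.599, 0.801, 0.002], [0.801, -0.599, 0.0], [0.001, 0.001, -1.0]]
wrist_force: [0.3, -0.3, -0.2]
grip_width: 0.003
grasp_force: 0.0
```

Run:
```python
from h import *
st()
```

```text
t 30.5 st 0.0799 0.0862 z 0.1213 Fx -0.1 F [ 0.3 -0.3 -0.2]
```

Call:
play_rows(targets=[{"x": 0,"y": 0,"z": 0.006,"rx": 0,"ry": 0,"rz": 0,"gripper": 0},{"x": 0,"y": 0,"z": 0.006,"rx": 0,"ry": 0,"rz": 0,"gripper": 0},{"x": 0,"y": 0,"z": 0.004,"rx": 0,"ry": 0,"rz": 0,"gripper": 0},{"x": 0,"y": 0,"z": 0.003,"rx": 0,"ry": 0,"rz": 0,"gripper": 0},{"x": 0,"y": 0,"z": 0.003,"rx": 0,"ry": 0,"rz": 0,"gripper": 0},{"x": 0,"y": 0,"z": 0.002,"rx": 0,"ry": 0,"rz": 0,"gripper": 0},{"x": 0,"y": 0,"z": 0,"rx": 0,"ry": 0,"rz": 0,"gripper": 0},{"x": 0,"y": 0,"z": 0,"rx": 0,"ry": 0,"rz": 0,"gripper": 0}])

```text
t: 31.5
tcp_pos: [0.5579, 0.1852, 0.1008]
tcp_rot: [[0.599, 0.801, -0.001], [0.801, -0.599, -0.001], [-0.001, -0.001, -1.0]]
wrist_force: [-10.2, -2.8, 21.6]
grip_width: -0.001
grasp_force: 10.8
```

Run:
```python
from h import *
s=read_state();print(s['wrist_force'].round(1),s['wrist_torque'].round(2),s['t'])
d0=np.load("pics/top0.npy");e0=np.load("pics/side0.npy")
for n,D,u,v in(("top",d0,256.4,195.6),("side",e0,291,185.6)):
    for du in(-6,-4,-3,-2,-1,0,1,2,3,4,6):
        uu=int(round(u))+du;o,r=ray(n,uu,round(v));print(n,uu,(o+r*D[int(round(v)),uu]).round(4))
for n in("side","top"):
    p,d=camera(n);cv2.imwrite(f"pics/{n}6.png",p)
a=cv2.resize(cv2.imread("pics/side6.png")[130:230,240:340],None,fx=4,fy=4,interpolation=2)
b=cv2.resize(cv2.imread("pics/top6.png")[130:230,210:310],None,fx=4,fy=4,interpolation=2)
cv2.imwrite("pics/c6.png",np.hstack([a,b]))
```

```text
[-10.2  -2.8  21.6] [-0.39  1.78  0.05] 31.5
top 250 [0.5557 0.2011 0.0984]
top 252 [0.5541 0.1949 0.1096]
top 253 [0.5544 0.1924 0.1077]
top 254 [0.5545 0.1897 0.1072]
top 255 [0.5546 0.187  0.1066]
top 256 [0.5542 0.1842 0.1094]
top 257 [0.5548 0.1817 0.1057]
top 258 [0.5546 0.1789 0.1069]
top 259 [0.5545 0.1762 0.1081]
top 260 [0.5558 0.1739 0.0995]
top 262 [0.5559 0.1685 0.099 ]
side 285 [0.5447 0.1848 0.0972]
side 287 [0.5499 0.1811 0.1049]
side 288 [0.5522 0.1828 0.1026]
side 289 [0.5548 0.1805 0.1072]
side 290 [0.5572 0.1817 0.1057]
side 291 [0.5596 0.1818 0.1061]
side 292 [0.5619 0.183  0.1046]
side 293 [0.5644 0.1824 0.1064]
side 294 [0.5669 0.1812 0.1091]
side 295 [0.5691 0.1848 0.1035]
side 297 [0.5737 0.1886 0.098 ]
```

View pics/c6.png

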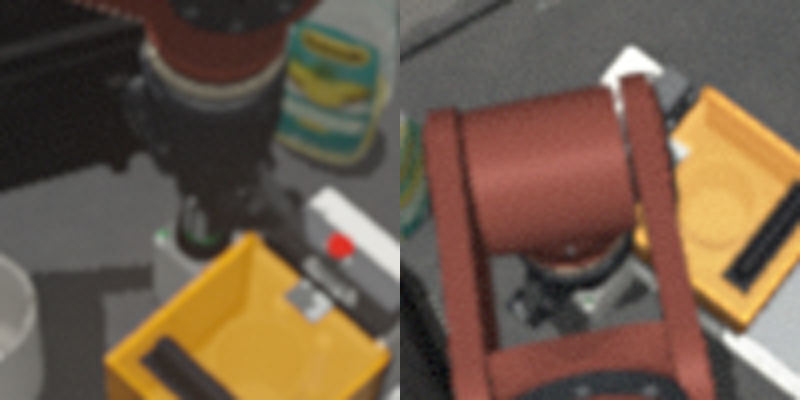

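The last picture (side panel) shows the fingers on the button at about (200,240), with the gripper's knuckles against the latch head. I'll lift and turn 90° so they clear it.

Call:
play_rows(targets=[{"x": 0,"y": 0,"z": -0.02,"rx": 0,"ry": 0,"rz": 0,"gripper": 0},{"x": 0,"y": 0,"z": -0.03,"rx": 0,"ry": 0,"rz": 0,"gripper": 0},{"x": 0,"y": 0,"z": -0.04,"rx": 0,"ry": 0,"rz": 0,"gripper": 0},{"x": 0,"y": 0,"z": -0.01,"rx": 0,"ry": 0,"rz": -10,"gripper": 0},{"x": 0,"y": 0,"z": 0,"rx": 0,"ry": 0,"rz": -10,"gripper": 0},{"x": 0,"y": 0,"z": 0,"rx": 0,"ry": 0,"rz": -10,"gripper": 0},{"x": 0,"y": 0,"z": 0,"rx": 0,"ry": 0,"rz": -10,"gripper": 0},{"x": 0,"y": 0,"z": 0,"rx": 0,"ry": 0,"rz": -10,"gripper": 0}])

```text
t: 32.6
tcp_pos: [0.5577, 0.1851, 0.196]
tcp_rot: [[-0.234, 0.972, -0.0], [0.972, 0.234, -0.0], [0.0, -0.0, -1.0]]
wrist_force: [0.8, 0.7, -0.0]
grip_width: 0.001
grasp_force: 0.0
```

Call:
play_rows(targets=[{"x": 0,"y": 0,"z": 0,"rx": 0,"ry": 0,"rz": -10,"gripper": 0},{"x": 0,"y": 0,"z": 0,"rx": 0,"ry": 0,"rz": -10,"gripper": 0},{"x": 0,"y": 0,"z": 0,"rx": 0,"ry": 0,"rz": -10,"gripper": 0},{"x": 0,"y": 0,"z": 0,"rx": 0,"ry": 0,"rz": -10,"gripper": 0},{"x": 0,"y": 0,"z": 0,"rx": 0,"ry": 0,"rz": 0,"gripper": 0},{"x": 0,"y": 0,"z": 0,"rx": 0,"ry": 0,"rz": 0,"gripper": 0},{"x": 0,"y": 0,"z": 0,"rx": 0,"ry": 0,"rz": 0,"gripper": 0},{"x": 0,"y": 0,"z": 0,"rx": 0,"ry": 0,"rz": 0,"gripper": 0}])

```text
t: 33.6
tcp_pos: [0.5578, 0.1852, 0.1964]
tcp_rot: [[-0.8, 0.6, 0.0], [0.6, 0.8, 0.0], [-0.0, 0.0, -1.0]]
wrist_force: [-0.3, 0.1, 0.8]
grip_width: -0.001
grasp_force: 0.0
```

Run:
```python
from h import *
st();print(read_state()['tcp_rot'].round(3))
rows((*(O+.079*X+.092*Y),.12),53.2,5)
p,d=camera("top");cv2.imwrite("pics/top7.png",p);p,d=camera("side");cv2.imwrite("pics/side7.png",p)
# red bolt & fin shift vs after-catch pictures
for n in("side","top"):
    a=cv2.imread(f"pics/{n}5.png").astype(int)
    b=cv2.imread(f"pics/{n}7.png").astype(int)
    for k,i in(("5",a),("7",b)):
        B,G,Rr=i[...,0],i[...,1],i[...,2]
        m=(Rr>170)&(G>90)&(G<180)&(B<90);ys,xs=np.nonzero(m)
        print(n,k,m.sum(),xs.mean().round(1),ys.mean().round(1),xs.min(),xs.max(),ys.min(),ys.max())
```

```text
t 33.6 st 0.0792 0.0867 z 0.1964 Fx -0.07 F [-0.3  0.1  0.8]
[[-0.8  0.6  0. ]
 [ 0.6  0.8  0. ]
 [-0.   0.  -1. ]]
mm [ 1.1 -0.  15.3] deg [ 0.    0.   -0.01]
mm [ 1.1 -0.  15.3] deg [ 0.    0.   -0.01]
mm [ 1.1 -0.  15.3] deg [ 0.    0.   -0.01]
mm [ 1.1 -0.  15.3] deg [ 0.    0.   -0.01]
mm [ 1.1 -0.  15.3] deg [ 0.    0.   -0.01]
side 5 1302 285.6 191.1 27 336 41 389
side 7 2203 285.0 199.5 25 336 57 390
top 5 579 234.2 272.9 137 516 152 414
top 7 900 251.6 240.2 137 508 152 419
```

Call:
play_rows(targets=[{"x": 0.003,"y": 0,"z": 0.015,"rx": 0,"ry": 0,"rz": 0,"gripper": 0},{"x": 0.002,"y": 0,"z": 0.02,"rx": 0,"ry": 0,"rz": 0,"gripper": 0},{"x": 0,"y": 0,"z": 0.02,"rx": 0,"ry": 0,"rz": 0,"gripper": 0},{"x": 0,"y": 0,"z": 0.015,"rx": 0,"ry": 0,"rz": 0,"gripper": 0},{"x": 0,"y": 0,"z": 0.008,"rx": 0,"ry": 0,"rz": 0,"gripper": 0},{"x": 0,"y": 0,"z": 0.006,"rx": 0,"ry": 0,"rz": 0,"gripper": 0},{"x": 0,"y": 0,"z": 0,"rx": 0,"ry": 0,"rz": 0,"gripper": 0},{"x": 0,"y": 0,"z": 0,"rx": 0,"ry": 0,"rz": 0,"gripper": 0}])

```text
t: 34.7
tcp_pos: [0.5544, 0.1883, 0.1131]
tcp_rot: [[-0.801, 0.599, 0.001], [0.599, 0.801, 0.0], [-0.001, 0.001, -1.0]]
wrist_force: [-0.4, 0.3, 0.2]
grip_width: -0.003
grasp_force: 0.0
```

Call:
play_rows(targets=[{"x": 0,"y": 0,"z": 0.003,"rx": 0,"ry": 0,"rz": 0,"gripper": 0},{"x": 0,"y": 0,"z": 0.003,"rx": 0,"ry": 0,"rz": 0,"gripper": 0},{"x": 0,"y": 0,"z": 0.003,"rx": 0,"ry": 0,"rz": 0,"gripper": 0},{"x": 0,"y": 0,"z": 0.003,"rx": 0,"ry": 0,"rz": 0,"gripper": 0},{"x": 0,"y": 0,"z": 0.001,"rx": 0,"ry": 0,"rz": 0,"gripper": 0},{"x": 0,"y": 0,"z": 0,"rx": 0,"ry": 0,"rz": 0,"gripper": 0},{"x": 0,"y": 0,"z": 0,"rx": 0,"ry": 0,"rz": 0,"gripper": 0},{"x": 0,"y": 0,"z": 0,"rx": 0,"ry": 0,"rz": 0,"gripper": 0}])

```text
t: 35.7
tcp_pos: [0.5542, 0.1882, 0.101]
tcp_rot: [[-0.801, 0.599, 0.0], [0.599, 0.801, 0.0], [-0.0, 0.0, -1.0]]
wrist_force: [-2.9, -0.2, 9.3]
grip_width: -0.002
grasp_force: 4.4
```

Call:
play_rows(targets=[{"x": 0,"y": 0,"z": 0.001,"rx": 0,"ry": 0,"rz": 0,"gripper": 0},{"x": 0,"y": 0,"z": 0,"rx": 0,"ry": 0,"rz": 0,"gripper": 0},{"x": 0,"y": 0,"z": -0.003,"rx": 0,"ry": 0,"rz": 0,"gripper": 0},{"x": 0,"y": 0,"z": -0.001,"rx": 0,"ry": 0,"rz": 0,"gripper": 0},{"x": 0,"y": 0,"z": 0,"rx": 0,"ry": 0,"rz": 0,"gripper": 0},{"x": 0,"y": 0,"z": 0,"rx": 0,"ry": 0,"rz": 0,"gripper": 0},{"x": 0,"y": 0,"z": 0,"rx": 0,"ry": 0,"rz": 0,"gripper": 0},{"x": 0,"y": 0,"z": 0,"rx": 0,"ry": 0,"rz": 0,"gripper": 0}])

```text
t: 36.7
tcp_pos: [0.5541, 0.1882, 0.1025]
tcp_rot: [[-0.801, 0.599, 0.001], [0.599, 0.801, 0.0], [-0.0, 0.0, -1.0]]
wrist_force: [0.6, 0.2, 3.6]
grip_width: -0.0
grasp_force: 2.0
```

The force follows the button's spring (3.6 N at 102.5 mm, bottoming near 101 mm), so it was fully pressed. I'll retract.

Call:
play_rows(targets=[{"x": 0,"y": 0,"z": -0.01,"rx": 0,"ry": 0,"rz": 0,"gripper": 0},{"x": 0,"y": 0,"z": -0.02,"rx": 0,"ry": 0,"rz": 0,"gripper": 0},{"x": 0,"y": 0,"z": -0.03,"rx": 0,"ry": 0,"rz": 0,"gripper": 0},{"x": 0,"y": 0,"z": -0.03,"rx": 0,"ry": 0,"rz": 0,"gripper": 0},{"x": 0,"y": 0,"z": -0.02,"rx": 0,"ry": 0,"rz": 0,"gripper": 0},{"x": 0,"y": 0,"z": 0,"rx": 0,"ry": 0,"rz": 0,"gripper": 0},{"x": 0,"y": 0,"z": 0,"rx": 0,"ry": 0,"rz": 0,"gripper": 0},{"x": 0,"y": 0,"z": 0,"rx": 0,"ry": 0,"rz": 0,"gripper": 0}])

```text
t: 37.7
tcp_pos: [0.5526, 0.1879, 0.2105]
tcp_rot: [[-0.801, 0.599, -0.003], [0.599, 0.801, -0.001], [0.002, -0.003, -1.0]]
wrist_force: [0.7, -1.1, 0.2]
grip_width: 0.0
grasp_force: 0.0
```

Run:
```python
from h import *
st()
p,d=camera("side")
b=p.astype(int);m=(b[...,2]>170)&(b[...,1]>90)&(b[...,1]<180)&(b[...,0]<90);m[:, :230]=0
ys,xs=np.nonzero(m);print(xs.max(),ys.min(),ys.max())
print(hand_in())
```

```text
t 37.7 st 0.0783 0.0925 z 0.2105 Fx -0.42 F [ 0.7 -1.1  0.2]
336 105 252
the job is handed in; nothing more can be done
None
```

The job is handed in at about 38 s, but no verdict came back: the tumbler stood in the seat when last seen before the guard closed, the guard is latched, and the start button was pressed; on the first press the gripper probably touched the latch head (21.6 N at the wrist), so I turned it and pressed again.

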